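# Lever open a control box and hold its reset plunger in with the tool

## Task

Take the flat-bladed pry tool out of its stand and, with its blade under the overhanging lip, lever up the hinged cover of the control box and swing it back past upright. Then hold the tool upright with its tip on the middle of the round plunger inside and press that gently about halfway down, and finish while still holding it there. Keep the hand itself off the box and its cover, do not press the square plunger, and leave the other things on the table where they are.

Things in the scene. Friction and masses are not known exactly. Their poses are not given: they have to be found in the camera images.
- pry_tool: pry tool, 148 mm long, 60 g, upright in its stand, blade down. Origin at the tip, z from tip to handle (up at start). Blade 3 mm thick (x), 10 mm wide (y), z 0 to 22 mm; steel shank 6 mm across to z = 80; black flange 28 mm across, z 80 to 84, resting on the stand's rim; square black handle 18 x 18 mm (flats along x and y), z 84 to 148: grip there. Raise 85 mm to clear the stand
- tool_tip (a point): the tip of the pry tool's blade (same point and axes as the tool's origin)
- tool_stand: aluminium stand, fixed: foot disc 76 mm across and an upright tube 32 mm across with an 18 mm bore, rim 92 mm above the table. Origin at the centre of its underside; the tool hangs in the bore on the tube's axis
- control_box: grey open-topped control box, fixed, 110 (x) x 120 (y) x 45 mm high, walls 5 mm, inner floor 5 mm above the table. Origin at the centre of its underside; its -x wall, with the lip above it, faces the robot's near right (yaw 0.5 to 1.2 rad); the cover's hinge runs along the top of its +x wall. The shut cover hides the plungers inside
- cover (a joint): angle of the grey cover, rad: 0 shut (level), 1.57 upright, 1.95 fully back at its stop. A 60 g plate 128 x 120 x 4 mm, on a stiff hinge that stays where it is left (about 1.2 N at the lip lifts it); shut or up to 0.08 ajar at the start. Its underside is level with the box's rim, 45 mm above the table, when shut
- cover_lip (a point): middle of the lower near edge of the cover's lip, 130 mm from the hinge axis; when shut the lip stands out 19 mm beyond the box's -x wall, with free space under it down to the table. Moves with the cover (its x points from the lip to the hinge)
- cover_hinge (a point): point on the cover's hinge axis (the axis is its y, parallel to the box's y), fixed to the box, 56 mm to +x of the box's centre and 45 mm above the table; axes as the box's
- round_seat: black block 40 x 40 x 14 mm on the box's floor with an aluminium ring (36 mm outside, 28 mm inside, rim 22 mm above the seat's origin) round the round plunger. Origin at the centre of its underside. It stands 30 mm to one side (+y or -y) of the box's middle, the square seat at the other
- round_plunger (a joint): travel of the round steel plunger (24 mm across, the one to press), m: 0 at rest, 0.008 at its bottom stop, growing downward; halfway is 0.004. Spring: 0.6 N at the start of travel, 0.6 N more per mm, so 3 N at halfway
- round_top (a point): centre of the round plunger's flat top, moves with it; at rest 37 mm above the table, 8 mm below the box's rim and 10 mm above its ring
- square_seat: the same block with a square aluminium frame round the square plunger. Origin at the centre of its underside
- square_plunger (a joint): travel of the square plunger (22 x 22 mm top), not to be pressed; same spring and range as the round one
- bottle_oil: small white bottle with a red cap, 40 x 40 x 80 mm, bystander; origin at the centre of its underside
- timer: bench timer, 66 x 60 x 20 mm, lying on its back, bystander; origin at the centre of its underside
- vial: small white-capped vial, 27 x 27 x 60 mm, bystander; origin at the centre of its underside
Things that resemble listed ones, but are neither listed nor needed, are in the scene too. Leave any green look-alike of the pry_tool alone.

How it is judged:
By the outcome, as a careful person would: the job done as asked, in the order asked, and still so for the second after the job is handed in, while the arm keeps its last pose, push and grip.
It also fails if it takes over 53 s, if anything falls off the work surface, if the arm or the gripper's body presses on something with over 40 N, if the wrist force passes 120 N, or if a joint passes its speed limit or range.

## Robot

A 7-joint arm with a two-finger parallel gripper is mounted at the origin on a cart in front of the work surface, level with it; the furniture and walls round the work are solid. World frame = base frame: x ahead of the robot, y to its left, z up, the work surface at z = 0. Lengths are in m, angles in rad, forces in N, time in s.
With the tool pointing down it reaches from about 0.425 to 0.925 m from the base axis. Payload 6.8 kg.
Tool frame: the origin (TCP) lies on the front face of the gripper's body, between the roots of the fingers; the fingertips stand 73 mm ahead of it and the grasp point (between the pads) lies 54 mm ahead of it (env.nose_length is the distance from the TCP to the fingertips, in m); z points along the fingers, y is the line along which they close (so a half turn about z gives the same grasp; the last joint's range is limited). The gripper opens to 85 mm and grips with 20 to 120 N. Pads are 22 mm wide; open, the fingers measure 114 mm over their backs; the gripper's body (76 mm by 85 mm) begins 54 mm behind the grasp point. The pads swing forward as they close: fully open they stand 13 mm farther back than shut.
Start: joints at [-1.285, 0.477, 0.022, 1.555, -0.011, 1.109, -0.083], TCP at [0.259, 0.623, 0.304] pointing down, gripper open.
Joint ranges: [-2.96, 2.96], [-0.34, 2.1], [-1.41, 1.46], [0.24, 2.44], [-1.37, 4.51], [0.17, 1.92], [-2.96, 2.96]. Speed limits (rad/s): [2.39, 2.39, 3.14, 3.14, 3.14, 3.14, 3.14].

## Interface

Orientations are given as a unit quaternion [w, x, y, z].
In Python, from cell import env, kin, camera, calibration, job gives the robot as it stands. The module is installed in compiled form; this text tells all that it offers. Calls block until the motion is done:
- env.reach(position, orientation): joint-space move of the TCP to a pose.
- env.movel(position, velocity=0.15, rot=None, stop_force=None): straight line of the TCP; rot=None keeps the orientation; velocity is the mean speed in m/s. With stop_force (N) it stops when the force on the tool has changed by that much, and returns True; else False.
- env.goto_joints(angles): joint-space move.
- env.grip(opening, f_grip=None): finger opening in m; f_grip is the grip in N (None keeps the last); returns when the fingers have stopped.
- env.dwell(seconds).
- kin.inverse_kinematics(position, orientation): joint angles nearest the present ones, or None.
- env.get_state(): the state.
- camera(name): name is "scene" or "top"; returns (picture, depth): 420x560x3 uint8, blue, green, red; 420x560 float32, m along the optical axis (not along the pixel's ray), 0 where there is no reading.
- calibration(name): a dict with "fx", "fy", "cx", "cy" (pixels), "k1" (the pictures are not rectified: a ray, as slopes to the right and down, at radius r is drawn at 1 + k1 r^2 times it, then the intrinsics apply), "rvec" (rotation vector, rad) and "tvec" (3), from world to camera coordinates, as OpenCV has them. Camera axes: x right, y down, z forward; pixel columns grow to the right and rows downward; lengths in m; the calibration is good to about 2 mm. A picture is of the moment at which its call begins. calibration takes no time and is no camera call.
A pose or a line that the arm cannot do raises env.PlanningError and nothing moves.
- job.job_done(): hands the job in; it is judged then, once.
The state is a dict: "time": time; "qpos": joint angles; "joint_velocities": joint speeds; "joint_torque": joint torques, N m; "tcp_pos": TCP position; "orientation": TCP orientation; "force": force on the tool from outside, world axes, zero at the start; "torque": the same for the moment, N m; "opening": finger opening in m; "gripper_force": force on a finger pad.
Only numpy, scipy, OpenCV 4.12 (cv2) and the standard library are available. Lean on these libraries where they do the work, as an engineer would, in place of code of your own. Each camera call takes 0.05 s, during which the arm holds its last target. There are 200 camera calls.

## Working session

There is one attempt and no reset: what is moved stays moved. The work goes in short steps, each a Python script; the robot and the scene stay as the last script left them, time stands still between calls to the robot, and variables do not carry over. Pictures are saved under pics/ and viewed, at most 11 in all, crops included, and the job is handed in when it is done.

```bash
mkdir -p pics; ls; cat > h.py <<'E'
import numpy as np, cv2
from cell import env, kin, camera, calibration, job
from scipy.spatial.transform import Rotation as R
def cal(n):
    c=calibration(n); K=np.array([[c['fx'],0,c['cx']],[0,c['fy'],c['cy']],[0,0,1.]])
    return K,np.array([c['k1'],0,0,0,0.]),cv2.Rodrigues(np.array(c['rvec'],float))[0],np.array(c['tvec'],float)
def ray(n,px):
    K,d,Rm,t=cal(n); s=cv2.undistortPoints(np.array(px,float).reshape(-1,1,2),K,d).reshape(-1,2)
    D=np.c_[s,np.ones(len(s))]@Rm; return -Rm.T@t,D   # D scaled so depth=1
def onplane(n,px,z):
    o,D=ray(n,px); return o+D*((z-o[2])/D[:,2])[:,None]
def bydepth(n,px,dep):
    o,D=ray(n,px); p=np.array(px,int).reshape(-1,2); return o+D*dep[p[:,1],p[:,0]][:,None]
def proj(n,P):
    K,d,Rm,t=cal(n); return cv2.projectPoints(np.array(P,float).reshape(-1,3),cv2.Rodrigues(Rm)[0],t,K,d)[0].reshape(-1,2)
def cloud(n,dep):
    v,u=np.mgrid[0:dep.shape[0],0:dep.shape[1]]
    return bydepth(n,np.c_[u.ravel(),v.ravel()],dep).reshape(*dep.shape,3)
def q(Rm):
    x=R.from_matrix(Rm).as_quat(); return [x[3],x[0],x[1],x[2]]
E
python3 - <<'E'
from h import *
for n in("scene","top"):
    p,d=camera(n); cv2.imwrite(f"pics/{n}0.png",p); np.save(f"{n}0.npy",d)
    K,_,Rm,t=cal(n); print(n,K[0,0],(-Rm.T@t).round(3),Rm[2].round(2),d.min(),d.max())
s=env.get_state();print(s)
E
```

```text
pics
scene 469.8075950914964 [-0.173 -0.57   0.615] [ 0.68  0.54 -0.5 ] 0.0 3.9999542
top 532.4711300350227 [0.321 0.035 1.309] [ 0.22 -0.03 -0.98] 0.0 2.3541746
{'time': 0.1, 'qpos': array([-1.28512056,  0.47771363,  0.02236668,  1.55634003, -0.01150484,
        1.10934566, -0.08308054]), 'joint_velocities': array([-7.38263817e-04, -2.21256243e-03,  3.01376641e-05, -1.84704545e-03,
       -1.52683941e-04,  1.56379720e-04,  2.60299253e-04]), 'joint_torque': array([ 4.14106878e-03, -5.97754562e+01,  1.61360152e+00, -2.81950843e+01,
        1.28063135e-02,  5.10456463e-03,  9.05502446e-06]), 'tcp_pos': array([0.25883577, 0.6229452 , 0.30303118]), 'orientation': array([-1.00475800e-04,  1.95610326e-01,  9.80681343e-01, -8.33051363e-04]), 'force': array([ 0.16243593, -0.52412732, -0.13443679]), 'torque': array([-0.00433769,  0.0279801 ,  0.0055061 ]), 'gripper_force': 0.0, 'opening': 0.08524205896561286}
```

View pics/scene0.png

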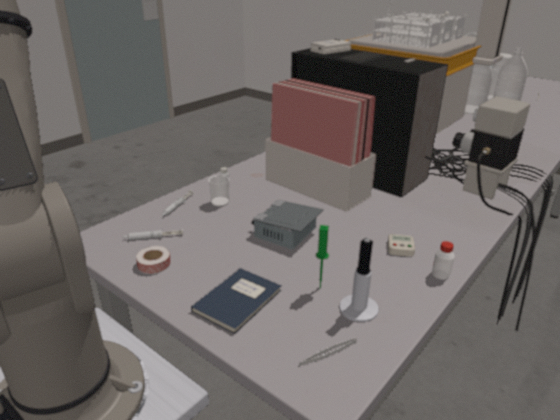

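View pics/top0.png

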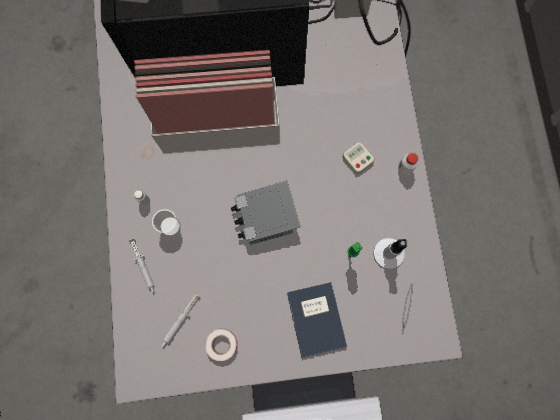

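```bash
python3 - <<'E'
import cv2,numpy as np
a=cv2.imread('pics/top0.png')[170:270,215:315];b=cv2.imread('pics/scene0.png')[190:260,240:330]
c=cv2.imread('pics/top0.png')[225:285,335:425]
a=cv2.resize(a,(400,400),interpolation=cv2.INTER_CUBIC);b=cv2.resize(b,(400,311),interpolation=cv2.INTER_CUBIC);c=cv2.resize(c,(400,266),interpolation=cv2.INTER_CUBIC)
o=np.zeros((580,800,3),np.uint8);o[:400,:400]=a;o[:311,400:]=b;o[312:578,400:]=c
cv2.imwrite('pics/crop.png',np.clip(o*1.6,0,255).astype(np.uint8))
from h import *
d=np.load('top0.npy');C=cloud('top',d)
for y in range(180,250,5): print(y,' '.join('%4d'%(1000*C[y,x,2]) for x in range(225,306,5)))
print(onplane('top',[[398,246],[389,254],[355,250],[349,270],[265,212]],0).round(3))
h=C[...,2];m=(h>.1)&(h<.2);m[:,:330]=0;m[:225]=0;m[290:]=0
print(np.argwhere(m).shape,C[m][:40].round(3))
E
```

```text
180    0   -1    0   -2    0   -2    2    0    2    2    0    1    0   -2   -4    1    0
185    5    0    0    1   -1    0   -3    0   -3   54   54   57   63    1    0   -1    0
190    1    0   -3   -4    0    2   54   54   54   56   57   55   58    3    0    1    4
195    0   -1    3   50   53   50   57   53   57   58   55   58   56   60   -2    0    0
200    0    0   52   53   56   47   51   56   53   55   59   56   62   61    1    1   -4
205    0    1   30   51   51   51   52   56   52   62   59   60   56   60    3    2    0
210    2    0   20   21   47   53   52   53   47   55   54   56   60   58   60    0    1
215    3   -1    3   -1   49   52   52   56   55   57   52   57   60   59   54   -3    1
220    1    4   24   37   50   49   57   54   49   54   55   59   54   55   61    8    3
225    0   -1    0    0   51   52   47   55   56   55   51   60   57   65   59    5    0
230    3    3    0   -1   50   46   52   53   52   50   55   54   56   42    2    1    2
235    2    2   -1   32   47   52   52   50   52   53   39   23    1   -2    1    2    0
240   -3   -2    3   -1    2   4
[... 536 characters left out ...]
61]
 [ 0.48  -0.238  0.16 ]
 [ 0.48  -0.239  0.162]
 [ 0.48  -0.242  0.161]
 [ 0.479 -0.244  0.162]
 [ 0.479 -0.246  0.161]
 [ 0.482 -0.23   0.144]
 [ 0.481 -0.231  0.15 ]
 [ 0.479 -0.231  0.157]
 [ 0.478 -0.233  0.161]
 [ 0.478 -0.234  0.163]
 [ 0.478 -0.237  0.161]
 [ 0.477 -0.238  0.163]
 [ 0.477 -0.241  0.163]
 [ 0.477 -0.244  0.159]
 [ 0.476 -0.244  0.166]
 [ 0.489 -0.143  0.151]
 [ 0.489 -0.146  0.147]
 [ 0.481 -0.23   0.132]
 [ 0.48  -0.23   0.141]
 [ 0.478 -0.229  0.155]
 [ 0.477 -0.231  0.159]
 [ 0.477 -0.233  0.157]
 [ 0.476 -0.234  0.163]
 [ 0.475 -0.236  0.164]
 [ 0.476 -0.239  0.158]
 [ 0.475 -0.24   0.163]
 [ 0.475 -0.242  0.163]
 [ 0.474 -0.245  0.163]
 [ 0.488 -0.139  0.148]]
```

View pics/crop.png

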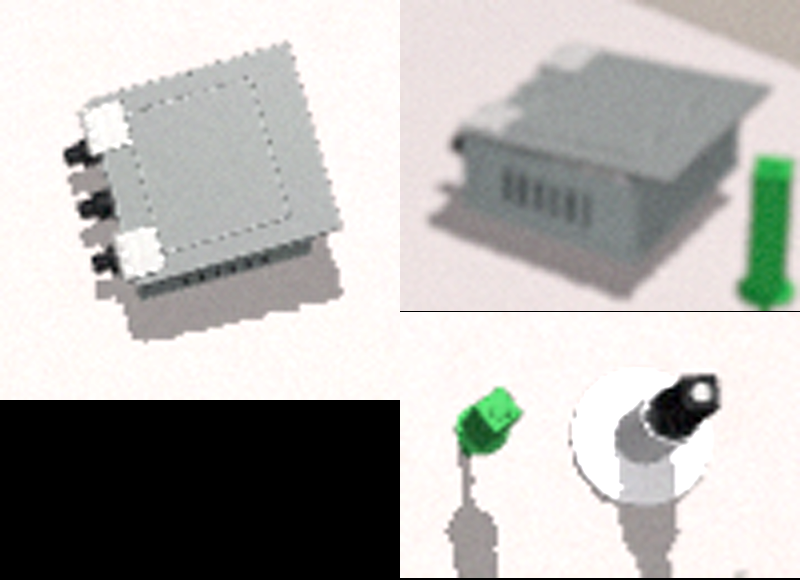

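```bash
python3 - <<'E'
from h import *
I=cv2.imread('pics/top0.png');d=np.load('top0.npy');C=cloud('top',d)
# handle
h=C[...,2];m=(h>.1)&(h<.2);m[:,:375]=0;m[:225]=0;m[290:]=0
t=m&(h>.153)
P=C[t];v,u=np.nonzero(t)
P2=onplane('top',np.c_[u,v],.160)[:,:2].astype(np.float32)
print('handle n',len(P2),P2.mean(0),cv2.minAreaRect(P2*1000),P[:,2].mean())
# scene view handle top
ds=np.load('scene0.npy');Cs=cloud('scene',ds)
near=(np.hypot(Cs[...,0]-.478,Cs[...,1]+.238)<.03)
hh=near&(Cs[...,2]>.1)&(Cs[...,2]<.155);print('scene handle',Cs[hh].mean(0),hh.sum(),'ztop',np.percentile(Cs[near][:,2],99))
Q=Cs[hh][:,:2];print('xy face extents',Q.min(0),Q.max(0))
a=np.c_[Q,];
# faces normal angle hist in scene: local normals
ref=Cs[near&(Cs[...,2]>.1)]
# foot disc
b=(I.min(2)>200);b[:,:370]=0;b[:,410:]=0;b[:235]=0;b[275:]=0
v,u=np.nonzero(b&(h<.01)); F=onplane('top',np.c_[u,v],.004)[:,:2].astype(np.float32);print('foot',cv2.minEnclosingCircle(F*1000))
# cover
for n,CC in(('top',C),('scene',Cs)):
    hb=(np.hypot(CC[...,0]-.59,CC[...,1]-.045)<.13)&(CC[...,2]>.043)&(CC[...,2]<.08)
    J=cv2.imread(f'pics/{n}0.png'); wh=(J.min(2)>150)
    mm=hb&~wh
    k,l,st,_=cv2.connectedComponentsWithStats(mm.astype(np.uint8));i=1+st[1:,4].argmax();mm=l==i
    P=CC[mm];A=np.c_[P[:,:2],np.ones(len(P))];s=np.ones(len(P),bool)
    for _ in range(5):
        c=np.linalg.lstsq(A[s],P[s,2],rcond=None)[0];r=P[:,2]-A@c;s=abs(r)<.006
    print(n,len(P),'plane',c,'slope',np.hypot(*c[:2]),'dir',np.arctan2(c[1],c[0]),'rms',r[s].std())
    full=hb;k,l,st,_=cv2.connectedComponentsWithStats(full.astype(np.uint8));full=l==1+st[1:,4].argmax()
    v,u=np.nonzero(full);o,D=ray(n,np.c_[u,v]);tt=(c[2]+o[:2]@c[:2]-o[2])/(D[:,2]-D[:,:2]@c[:2]);X=o+D*tt[:,None]
    rc=cv2.minAreaRect((X[:,:2]*1000).astype(np.float32));print(rc,cv2.boxPoints(rc).round(1).tolist(), [round(float(np.r_[p/1000,1]@c)*1000,1) for p in cv2.boxPoints(rc)])
E
```

```text
handle n 73 [ 0.47363454 -0.23776692] ((473.6241760253906, -237.4432830810547), (19.231098175048828, 17.582782745361328), 82.97408294677734) 0.16049121208844602
scene handle [ 0.46843709 -0.24105423  0.12773608] 322 ztop 0.1598583997083889
xy face extents [ 0.4625777  -0.24868904] [ 0.48284445 -0.22870413]
foot ((474.3761291503906, -239.14178466796875), 36.683658599853516)
top 2486 plane [ 0.01151569 -0.07416076  0.05127329] slope 0.0750495079637907 dir -1.4167465360827387 rms 0.0024222628382564184
((603.5452270507812, 46.28812789916992), (122.31144714355469, 133.95909118652344), 8.495898246765137) [[533.2000122070312, 103.5], [553.0, -29.0], [673.9000244140625, -10.899999618530273], [654.0999755859375, 121.5999984741211]] [49.7, 59.8, 59.8, 49.8]
scene 1318 plane [ 0.01532997 -0.07081692  0.04705203] slope 0.0724571905126284 dir -1.3576124506980431 rms 0.0013043746699927163
((598.0751953125, 44.86079025268555), (132.87550354003906, 135.13027954101562), 8.229340553283691) [[522.7000122070312, 102.19999694824219], [542.0, -31.5], [673.5, -12.5], [654.2000122070312, 121.19999694824219]] [47.8, 57.6, 58.3, 48.5]
```

```bash
cat >> h.py <<'E'
U=np.array([-.149,.989,0]);U/=np.linalg.norm(U);Z=np.array([0,0,1.]);V=np.cross(Z,U)
HINGE=np.array([.594,.1092,.045])
LG=.125  # grasp point along tool z
def hdir(al): return -np.cos(al)*U+np.sin(al)*Z
def hand(tip,al,y,L=LG):   # TCP pose with tool tip at tip, tool axis tilt al, closing axis y
    h=hdir(al); z=-h; y=y-z*(y@z); y/=np.linalg.norm(y)
    return tip+h*(L+.054), q(np.c_[np.cross(y,z),y,z])
def arc(r,ph): return HINGE+r*(-np.cos(ph)*U+np.sin(ph)*Z)
E
python3 - <<'E'
from h import *
def ok(p,o):
    x=kin.inverse_kinematics(p,o); return None if x is None else np.round(x,2)
for a in np.deg2rad([-97,-7,83,173]):
    y=np.array([np.cos(a),np.sin(a),0]);z=-Z
    print('grasp',round(np.rad2deg(a)),ok(np.array([.474,-.238,.191]),q(np.c_[np.cross(y,z),y,z])))
for al in(.5,.7,.9,1.1):
  for nm,y in(('V',V),('-V',-V),('P',np.cross(V,hdir(al))),('-P',-np.cross(V,hdir(al)))):
    print(al,nm,[ok(*hand(arc(.122,ph),al,y)) for ph in(-.05,)],[ok(*hand(arc(.122,ph),al,y)) is not None for ph in(.5,1,1.4,1.8)])
c=HINGE-.056*U
for nm,y in(('U',U),('-U',-U),('V',V),('-V',-V)): print('press',nm,[ok(*hand(c+s*.03*V-[0,0,.01],np.pi/2,y)) for s in(1,-1)])
I=cv2.imread('pics/top0.png')
print('timer,bottle,green',onplane('top',[[359,157]],.02),onplane('top',[[412,158]],.08),onplane('top',[[355,248]],.15))
E
```

```text
grasp -97 [-0.25  0.49  0.77  2.04 -0.47  0.8  -0.89]
grasp -7 [-0.35  0.56  0.94  2.05 -0.61  0.84  0.81]
grasp 83 [-0.23  0.48  0.74  2.04 -0.45  0.79  2.23]
grasp 173 [-0.51  0.8   1.27  2.05 -0.92  1.04 -2.03]
0.5 V [array([ 0.08,  1.09,  0.64,  1.45, -1.18,  1.86, -1.92])] [True, True, True, True]
0.5 -V [array([ 0.26,  1.  ,  0.31,  1.43, -0.99,  1.68,  1.1 ])] [True, True, True, True]
0.5 P [array([ 0.3 ,  0.99,  0.23,  1.43, -0.95,  1.65,  2.64])] [True, True, True, True]
0.5 -P [array([ 0.14,  1.05,  0.52,  1.44, -1.11,  1.79, -0.4 ])] [True, True, True, True]
0.7 V [array([-0.1 ,  1.04,  0.85,  1.55, -1.2 ,  1.8 , -1.91])] [True, True, True, True]
0.7 -V [array([ 0.12,  0.89,  0.44,  1.53, -0.97,  1.57,  1.08])] [True, True, True, True]
0.7 P [array([ 0.17,  0.87,  0.36,  1.53, -0.93,  1.53,  2.62])] [True, True, True, True]
0.7 -P [array([-0.02,  0.96,  0.67,  1.54, -1.1 ,  1.69, -0.4 ])] [True, True, True, True]
0.9 V [array([-0.36,  1.17,  1.26,  1.64, -1.35,  1.91, -1.84])] [True, True, True, True]
0.9 -V [array([-0.08,  0.81,  0.62,  1.62, -0.97,  1.46,  1.06])] [True,
[... 502 characters left out ...]
.79,  1.7 , -0.94,  1.34, -0.56])] [True, True, True, True]
press U [array([-0.38,  0.42,  0.24,  1.9 , -0.13,  0.84,  1.64]), array([-0.33,  0.51,  0.19,  1.75, -0.12,  0.9 ,  1.63])]
press -U [array([-0.71,  0.5 ,  0.69,  1.92, -0.41,  0.87, -1.24]), array([-0.67,  0.59,  0.67,  1.77, -0.45,  0.94, -1.23])]
press V [array([-1.02,  0.82,  1.27,  1.93, -0.9 ,  1.11, -2.36]), array([-0.95,  0.92,  1.27,  1.79, -0.95,  1.2 , -2.38])]
press -V [array([-0.59,  0.46,  0.51,  1.91, -0.29,  0.85,  0.22]), array([-0.58,  0.55,  0.54,  1.77, -0.35,  0.92,  0.26])]
timer,bottle,green [[ 0.72259981 -0.20184621  0.02      ]] [[ 0.68529983 -0.31658496  0.08      ]] [[ 0.47647479 -0.13718458  0.15      ]]
```

```bash
python3 - <<'E'
from h import *
a=np.deg2rad(-7);y=np.array([np.cos(a),np.sin(a),0]);z=-Z;o=q(np.c_[np.cross(y,z),y,z])
env.reach([.474,-.238,.31],o);print(env.get_state()['time'])
env.movel([.474,-.238,.191],.15)
env.grip(0.01,70);s=env.get_state();print(s['time'],s['opening'],s['gripper_force'],s['force'])
env.movel([.474,-.238,.315],.15);s=env.get_state();print(s['time'],s['opening'],s['force'],s['tcp_pos'])
b,d=camera('scene');cv2.imwrite('pics/scene1.png',b);np.save('scene1.npy',d)
t,d=camera('top');cv2.imwrite('pics/top1.png',t);np.save('top1.npy',d)
pt=proj('scene',[[.474,-.238,.136]])[0];pp=proj('top',[[.474,-.238,.136]])[0];print(pt,pp)
u,v=pt.astype(int);w,x=pp.astype(int)
A=cv2.resize(b[v-90:v+50,u-50:u+50],(400,560),interpolation=cv2.INTER_CUBIC);B=cv2.resize(t[x-50:x+50,w-50:w+50],(400,400),interpolation=cv2.INTER_CUBIC)
O=np.zeros((560,800,3),np.uint8);O[:,:400]=A;O[:400,400:]=B;cv2.imwrite('pics/lift.png',O)
E
```

```text
3.2083
4.775 0.017245405481006722 68.81595969200134 [0.51504845 0.12793024 1.190856  ]
5.75 0.017103017337380892 [-1.00582609  0.02958324 -1.29865175] [ 0.47356635 -0.23756103  0.31415901]
[364.66251327 251.17950926] [399.41960656 244.51505459]
```

View pics/lift.png

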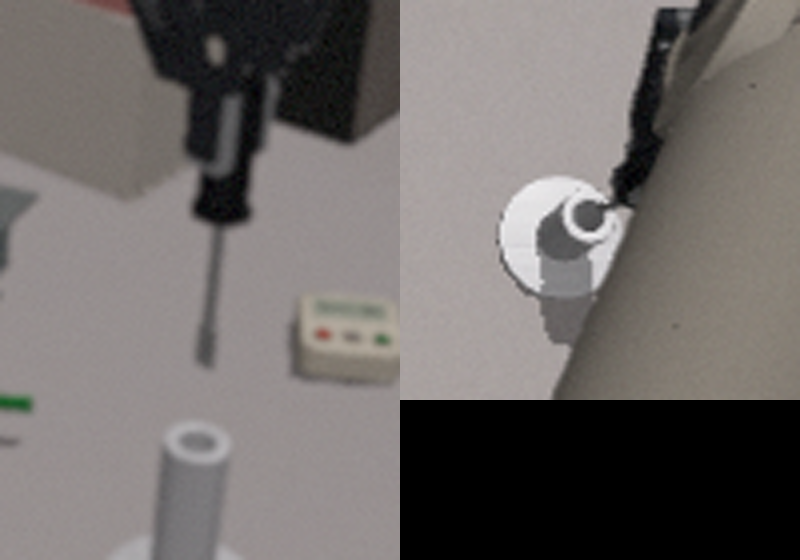

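```bash
python3 - <<'E'
import cv2
cv2.imwrite('pics/s1.png',cv2.resize(cv2.imread('pics/scene1.png')[130:330,200:470],(790,585)))
E
```

```text
(no output)
```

View pics/s1.png

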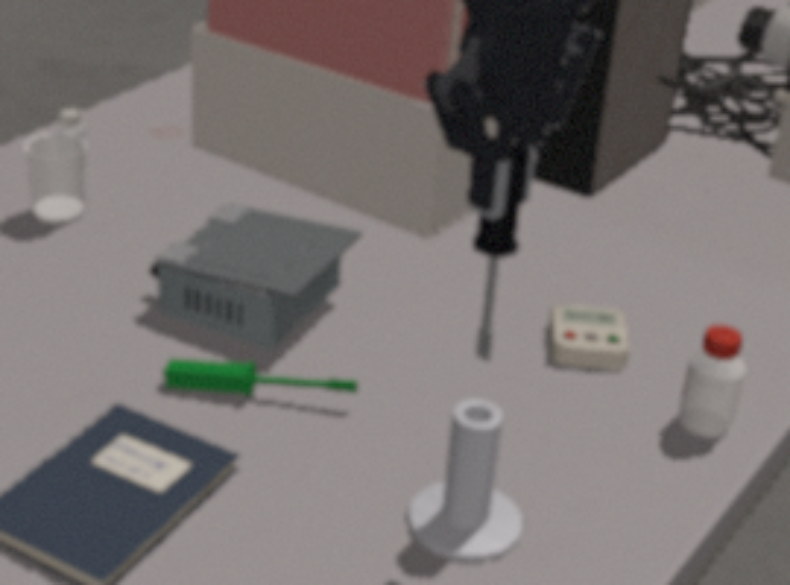

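```bash
python3 - <<'E'
from h import *
d=np.load('scene1.npy');print('green',bydepth('scene',[[258,257],[286,258],[319,261]],d).round(3))
a=np.deg2rad(25);y=np.array([np.cos(a),np.sin(a),0]);z=-Z;o=q(np.c_[np.cross(y,z),y,z])
env.reach([.62,-.2,.34],o);s=env.get_state();print(s['time'],s['tcp_pos'])
b,d=camera('scene');np.save('scene2.npy',d);cv2.imwrite('pics/scene2.png',b)
u,v=proj('scene',[[.62,-.2,.16]])[0].astype(int);print(u,v)
cv2.imwrite('pics/tip2.png',cv2.resize(b[v-60:v+20,u-40:u+40],(560,560),interpolation=cv2.INTER_CUBIC))
E
```

```text
green [[ 0.463  0.016  0.015]
 [ 0.503 -0.032  0.012]
 [ 0.531 -0.102  0.021]]
6.5083 [ 0.61973926 -0.2002709   0.3389032 ]
386 204
```

View pics/tip2.png

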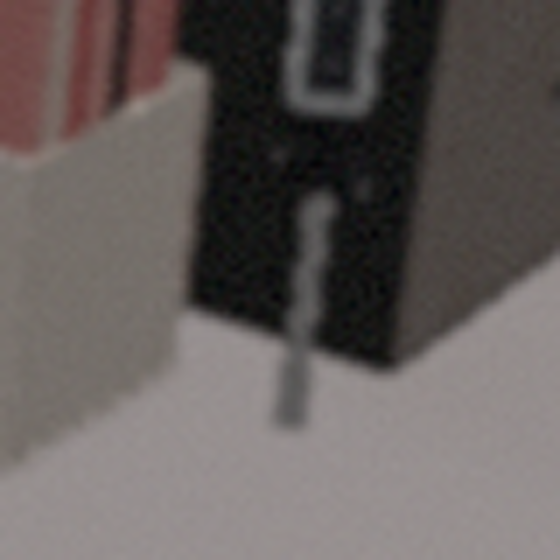

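```bash
cat > pry1.py <<'E'
from h import *
AL=.7;h=hdir(AL);n=np.sin(AL)*U+np.cos(AL)*Z
tip=arc(.130,.075)-.016*h-.0055*n
q0=env.get_state()['qpos'];P=np.cross(V,h)
best=min((P,-P),key=lambda y:np.abs(np.array(kin.inverse_kinematics(*hand(tip+.06*h,AL,y)))-q0).max())
print('sign',np.sign(best@P),tip)
p,o=hand(tip+.06*h,AL,best)
env.reach(p,o);s=env.get_state();print(s['time'],s['qpos'].round(2),s['force'])
r=env.movel(hand(tip,AL,best)[0],.1,stop_force=5);s=env.get_state();print(r,s['time'],s['tcp_pos'],s['force'])
b,d=camera('scene');cv2.imwrite('pics/scene3.png',b);np.save('scene3.npy',d)
t,_=camera('top');cv2.imwrite('pics/top3.png',t)
A=cv2.resize(b[180:270,240:370],(800,554),interpolation=cv2.INTER_CUBIC)
cv2.imwrite('pics/pry3.png',A)
E
python3 pry1.py
```

```text
sign -1.0 [ 0.6120172  -0.01039067  0.04022675]
7.775 [-0.01  0.99  0.8   1.46 -1.12  1.83 -0.39] [ 0.30550024  0.28919958 -0.93197785]
False 8.525 [ 0.63243898 -0.14604172  0.15566368] [ 0.38525575 -0.69388919 -1.1671731 ]
```

View pics/pry3.png

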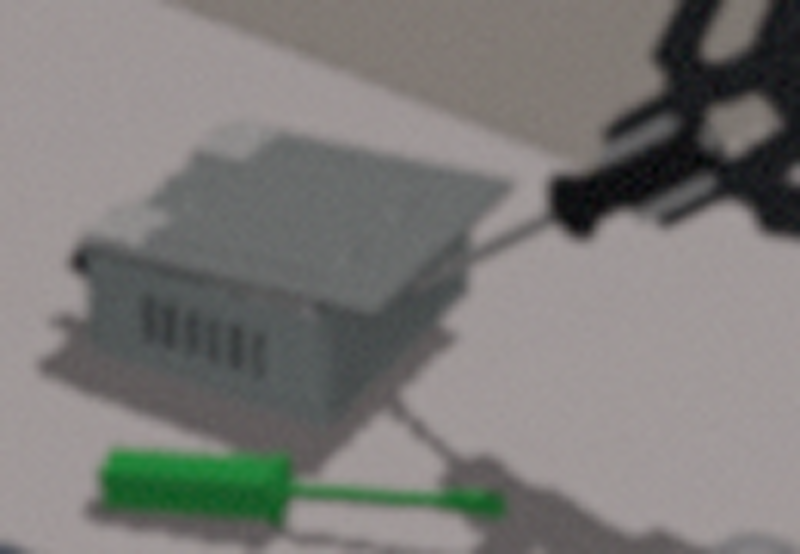

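The blade, at about crop (440,270), has passed under the lip's edge and nothing is touching it. Next I swing the cover up in an arc.

```bash
cat > pry2.py <<'E'
from h import *
AL=.7;h=hdir(AL)
s=env.get_state();tip=s['tcp_pos']-h*(LG+.054);rel=tip-HINGE;r=np.hypot(rel@U,rel[2]);ph=np.arctan2(rel[2],-(rel@U));off=(rel@V)*V
print(r,ph,off)
for f in np.r_[.12,np.linspace(.3,1.82,7)]:
    try: k=env.movel(arc(r,f)+off+h*(LG+.054),.15,stop_force=12)
    except env.PlanningError as e: print('plan',f,e);break
    s=env.get_state();print(round(f,2),k,round(s['time'],2),s['force'].round(2),s['qpos'].round(2)[[2,4,5]])
    if k: break
b,d=camera('scene');cv2.imwrite('pics/scene4.png',b);np.save('scene4.npy',d)
E
python3 pry2.py; python3 -c "
import cv2;b=cv2.imread('pics/scene4.png');cv2.imwrite('pics/pry4.png',cv2.resize(b[60:280,200:480],(760,597)))"
```

```text
0.12191154002010325 -0.03565216122515488 [-4.18263920e-05 -6.30144834e-06  0.00000000e+00]
0.12 False 8.9 [ 0.39  1.01 -0.82] [ 0.79 -1.15  1.77]
0.3 False 9.2 [ 0.66 -0.09 -0.76] [ 0.8  -1.14  1.78]
0.55 False 9.56 [ 0.53  0.82 -1.4 ] [ 0.81 -1.13  1.79]
0.81 False 9.92 [-0.61  0.14 -1.42] [ 0.82 -1.12  1.8 ]
1.06 False 10.28 [ 0.08  0.81 -0.64] [ 0.83 -1.12  1.79]
1.31 False 10.63 [ 0.49  0.12 -0.42] [ 0.84 -1.13  1.77]
1.57 False 10.99 [-0.16 -1.15 -0.36] [ 0.84 -1.14  1.74]
1.82 False 11.35 [ 0.21 -0.52 -0.77] [ 0.84 -1.16  1.71]
```

View pics/pry4.png

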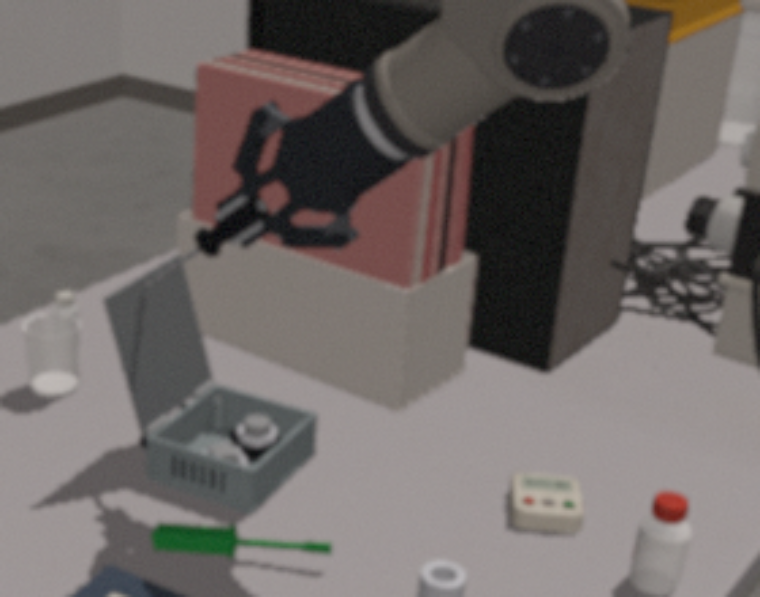

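```bash
python3 - <<'E'
from h import *
h=hdir(.7);s=env.get_state();env.movel(s['tcp_pos']+.13*h+np.array([0,0,.02]),.2);s=env.get_state();print(s['time'],s['tcp_pos'])
for n in('top','scene'):
    b,d=camera(n);np.save(f'{n}5.npy',d);cv2.imwrite(f'pics/{n}5.png',b)
    c=HINGE-.056*U
    print(n,proj(n,[c-.03*V+[0,0,.037],c+.03*V+[0,0,.037]]))
    if n=='top':
        u,v=proj(n,[c+[0,0,.04]])[0].astype(int);A=cv2.resize(b[v-40:v+40,u-40:u+40],(400,400),interpolation=cv2.INTER_CUBIC)
    else:
        u,v=proj(n,[c+[0,0,.04]])[0].astype(int);B=cv2.resize(b[v-50:v+30,u-40:u+40],(400,400),interpolation=cv2.INTER_CUBIC)
cv2.imwrite('pics/in5.png',np.hstack([A,B]))
E
```

```text
12.275 [ 0.6245751  -0.09518357  0.38157466]
top [[259.88371229 197.94792966]
 [266.53693933 221.80924243]]
scene [[290.95481782 197.96220385]
 [278.2320692  207.98695314]]
```

View pics/in5.png

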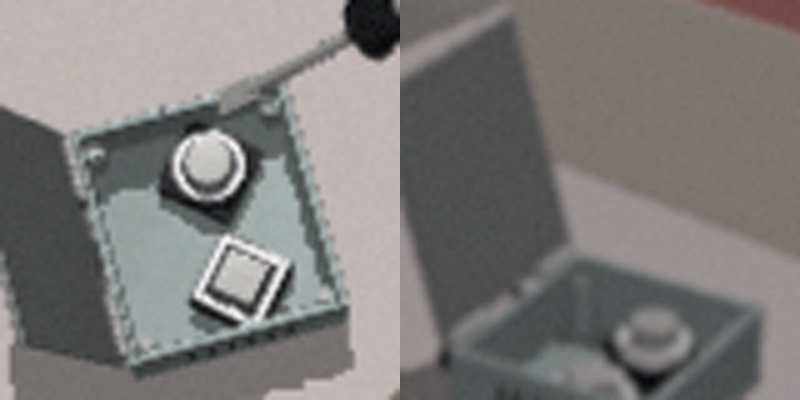

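```bash
python3 - <<'E'
from h import *
c=HINGE-.056*U;u,v=proj('top',[c+[0,0,.04]])[0].astype(int);print(u,v,c)
print('manual top plunger',onplane('top',[[u-40+210/5-.5,v-40+160/5-.5]],.037),onplane('top',[[u-40+242/5-.5,v-40+275/5-.5]],.037))
us,vs=proj('scene',[c+[0,0,.04]])[0].astype(int)
print('manual scene',onplane('scene',[[us-40+257/5-.5,vs-50+322/5-.5]],.037))
b=cv2.imread('pics/top5.png');g=b.min(2)
g[:v-18]=0;g[v+2:]=0;g[:,:u-12]=0;g[:,u+16:]=0
for th in(140,160,180,200):
    yy,xx=np.nonzero(g>th)
    if len(xx)<10: continue
    F=onplane('top',np.c_[xx,yy],.027)[:,:2].astype(np.float32);(x,r)=cv2.minEnclosingCircle(F*1000);print(th,len(F),x,r)
    k,l,st,ce=cv2.connectedComponentsWithStats((g>th).astype(np.uint8));print(st[1:].tolist())
print(b[v-10,u-12:u+16].min(1)); print(b[v-18:v+2,u+1].min(1))
E
```

```text
263 209 [0.60234266 0.05382491 0.045     ]
manual top plunger [[0.63557683 0.04862967 0.037     ]] [[0.57640677 0.03983286 0.037     ]]
manual scene [[0.63513971 0.04715348 0.037     ]]
140 186 (638.1516723632812, 48.84789276123047) 41.444618225097656
[[251, 191, 4, 2, 6], [256, 191, 1, 1, 1], [258, 195, 14, 14, 120], [273, 201, 6, 10, 43], [251, 206, 4, 5, 16]]
160 145 (638.1516723632812, 48.84789276123047) 41.444618225097656
[[251, 191, 3, 1, 3], [258, 195, 14, 14, 106], [273, 201, 6, 10, 36]]
180 91 (644.263671875, 56.615013122558594) 27.810171127319336
[[253, 191, 1, 1, 1], [258, 195, 14, 13, 89], [266, 208, 1, 1, 1]]
200 40 (635.5816650390625, 49.01615524291992) 16.569082260131836
[[262, 195, 10, 13, 29], [258, 197, 4, 11, 11]]
[ 87  89  88  90  92  87 101 193 216 150 197 200 199 200 202 200 197 180
 124 222 138  44  47  53  70  95  95  98]
[ 69  66  66  54 145 214 204 202 200 196 190 192 187 184 145  72  82 144
  71  20]
```

```bash
python3 - <<'E'
from h import *
T=np.array([.6354,.0485,.085])
p,o=hand(T,np.pi/2,-U);env.reach(p,o);s=env.get_state();print(s['time'],s['tcp_pos'],p,s['force'],s['opening'])
ims=[]
for n in('top','scene'):
    b,d=camera(n);np.save(f'{n}6.npy',d);cv2.imwrite(f'pics/{n}6.png',b)
    pr=proj(n,[T,[.6354,.0485,.037]]);print(n,pr)
    u,v=pr[0].astype(int);ims.append(cv2.resize(b[v-45:v+35,u-40:u+40],(400,400),interpolation=cv2.INTER_CUBIC));print(u-40,v-45)
cv2.imwrite('pics/in6.png',np.hstack(ims))
E
```

```text
13.2667 [0.63504254 0.04766233 0.26418283] [0.6354 0.0485 0.264 ] [-0.19600038 -0.41223493 -1.74143701] 0.01752822043213076
top [[263.76820543 195.76532408]
 [264.56074865 200.56301849]]
223 150
scene [[294.98332493 197.59119215]
 [294.53908075 214.68720921]]
254 152
```

View pics/in6.png

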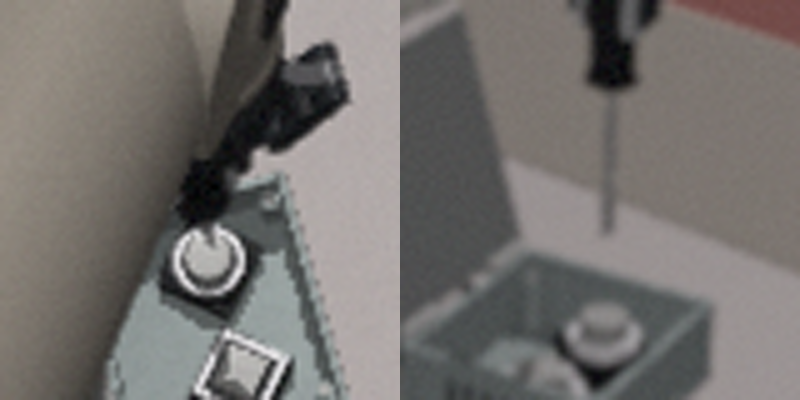

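```bash
cat > press.py <<'E'
from h import *
def F(n=12):
    a=[]
    for _ in range(n): env.dwell(.02);a.append(env.get_state()['force'])
    return np.mean(a,0)
p,o=hand(np.array([.6354,.0485,0]),np.pi/2,-U)
k=env.movel(p+[.0003,.0006,.046],.08,rot=o,stop_force=4);print(k);f0=F(20);print('base',f0)
for z in np.arange(.0415,.028,-.001):
    env.movel(p+[.0003,.0006,z],.02,rot=o,stop_force=5)
    f=F()-f0;s=env.get_state();print(round(z*1000,1),round((s['tcp_pos'][2]-.179)*1000,2),f.round(2),round(s['time'],1))
    if f[2]>2.55: break
E
python3 press.py
```

```text
False
base [-0.04898997 -0.23041615 -0.69770592]
41.5 41.55 [-0.22  0.06  0.19] 14.9
40.5 40.53 [0.08 0.06 0.09] 15.4
39.5 39.53 [-0.17  0.17 -0.03] 15.8
38.5 38.49 [-0.13  0.15 -0.06] 16.3
37.5 37.5 [0.08 0.18 0.02] 16.7
36.5 36.6 [0.12 0.29 0.78] 17.2
35.5 35.56 [0.35 0.13 1.19] 17.6
34.5 34.58 [0.43 0.26 1.57] 18.1
33.5 33.56 [0.4  0.07 2.62] 18.5
```

```bash
python3 - <<'E'
from h import *
p,o=hand(np.array([.6357,.0491,.0329]),np.pi/2,-U)
env.movel(p,.02,rot=o,stop_force=5)
a=[]
for _ in range(40): env.dwell(.02);a.append(env.get_state()['force'])
print(np.mean(a,0)-[-.049,-.23,-.698],(env.get_state()['tcp_pos'][2]-.179),env.get_state()['time'])
ims=[]
for n in('top','scene'):
    b,d=camera(n);cv2.imwrite(f'pics/{n}7.png',b);u,v=proj(n,[[.6354,.0485,.037]])[0].astype(int)
    ims.append(cv2.resize(b[v-40:v+40,u-40:u+40],(400,400),interpolation=cv2.INTER_CUBIC))
cv2.imwrite('pics/in7.png',np.hstack(ims))
E
```

```text
[0.50897336 0.08445563 2.90768047] 0.03289611753501914 19.4333
```

View pics/in7.png

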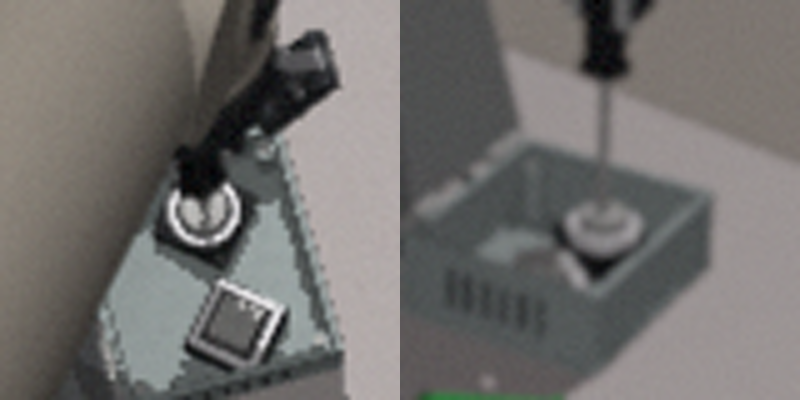

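The tip sits in the middle of the round plunger (crop 205,212 from above; 602,210 from the side). The force is 2.9 N, which is halfway. The square plunger has not been touched and the cover is still back.

```bash
python3 -c "
from h import *
print(job.job_done())"
```

```text
the job is handed in; nothing more can be done
None
```

I handed the job in with the cover levered back past upright (about 1.8 rad) and the pry tool held upright on the round plunger, pressed about 4 mm (2.9 N); one flaw is that the green look-alike, which stood on its tip with no stand, was lying on the table after my first approach and lift, either toppled by itself or knocked by the arm.

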